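# Set the length stop and butt a spoon blank against it

### The job

First slide the length stop on the sawing board (the carriage with the black grip) all the way to its end stop. Then move the spoon blank along the board until it lies flat along the fence with its end butted against the length stop, ready for sawing. Work gently, never pressing on the stop or the blank with more than about 20 N, and leave the two wooden spoons, the knife and the offcut where they lie.

Things in the scene. Friction and masses are not known exactly. Their poses are not given: they have to be found in the camera images.
- jig: Brown sawing board fixed on the bench. Origin on the bench plane, z up; its top, 18 mm up, spans x -110 to +80, y -220 to +220 mm. Along its far edge a wooden fence, 25 mm high above the top, y -210 to +190 mm; the fence face, looking to -x, is at x = +45 mm, its back at +70. A dark end block on the fence, y +175 to +195 mm, 45 mm high above the top, ends the length stop's travel.
- stop (a joint): Place of the length stop's carriage along the fence, m: 0 to 0.110, growing towards the board's +y; at 0.110 it is against its end block. It starts part way, stays where it is left and needs about 2.5 N to slide. A rubber buffer on the end block gives about 1 mm for each 5 N.
- stop_grip (a point): Centre of the carriage's black grip, an upright block 30 (board x) by 24 (board y) by 60 mm tall, z 56 to 116 mm above the bench, at board x = +57.5 mm over the fence. Axes as the board's. Under it an aluminium saddle, 35 mm long in y, board x +3 to +78, z 46 to 56 mm. With the carriage at its end stop the grip's centre is at board y = +157.5 mm.
- stop_face (a point): Point on the wooden stop plate's face, which looks to the board's -y and which the blank butts against. Axes as the board's. The plate hangs from the carriage before the fence: 14 mm thick, board x -6 to +46, z 20 to 50 mm above the bench. The point is at board x = +22.5, z = 35 mm; at board y = +140 mm with the carriage at its end stop.
- blank: Loose spoon blank of pale wood, lying on the board on the robot's side of the fence: a rectangular block 45 mm (its x) by 150 mm (its y) by 30 mm high, about 0.1 kg, with a spoon outline on top. Origin at the centre of its underside, y along its length, z up. It starts askew, away from fence and stop.
- spoon: Small finished wooden spoon, 140 mm long, 14 mm high, lying on the board near its front (-x) edge at the +y end; origin at its middle, underside, y along its length. Leave it alone.
- ladle: Larger wooden spoon, 190 mm long, on the bench beside the +y end of the board. Leave it alone.
- knife: Carving knife, 180 mm long, on the bench beside the -y end of the board. Leave it alone.
- offcut: Short wood offcut 50 x 90 x 30 mm, on the bench beside the -y end of the board. Leave it alone.
Not all that is in view belongs to the job. What is shaped like the blank but blue or red is not meant.

How it is judged:
On the way, in this order (a step that is already met when the one before it is completed fails the run):
1. the length stop is slid to its end stop (within 3 mm) before the blank is butted against it (value of joint stop above 0.107 m), for 0.2 s.
2. the blank lies along the fence and is butted against the length stop (within 3.5 mm) (x of blank in the frame of jig above 0.019 m and y of blank in the frame of stop_face between -0.0785 and -0.07 m and angle between the y axis of blank and the y axis of jig, either way round below 0.05 rad), for 0.2 s.
At the end, for the whole second after the job is handed in: The length stop is within 3 mm of its end stop (joint above 0.107); the blank lies flat on the board, along the fence (gap under 3.5 mm, askew by less than 0.05 rad), its end within 3.5 mm of the stop's face, at rest (all of step 2 and value of joint stop above 0.107 m and x of blank in the frame of jig below 0.026 m and z of blank in the frame of jig below 0.021 m and angle between blank's own z axis and vertical below 0.05 rad and linear speed of blank below 0.01 m/s); the robot touches nothing.
It fails at once if the length stop is pressed with more than 20 N (contact force between any of the arm, the fingers, blank and stop above 20 N).
It fails at once if the blank is pressed with more than 20 N (contact force between any of the arm, the fingers and blank above 20 N).
It fails at once if a wooden spoon, the knife or the offcut is moved by more than 20 mm (distance of any of spoon, ladle, knife, offcut from where it was at the start of the episode above 0.02 m).
It also fails if it takes over 72 s, if anything falls off the work surface, if the arm or the gripper's body presses on something with over 40 N, if the wrist force passes 120 N, or if a joint passes its speed limit or range.

### The arm

A 6-joint arm with a two-finger parallel gripper is mounted at the origin on the work surface. World frame = base frame: x ahead of the robot, y to its left, z up, the work surface at z = 0. Lengths are in m, angles in rad, forces in N, time in s.
With the tool pointing down it reaches from about 0.425 to 0.95 m from the base axis. Payload 3.5 kg.
Tool frame: the origin (TCP) lies on the centre line of the jaws, within the pads' length; the fingertips stand 22 mm ahead of it and the grasp point (between the pads) lies 3 mm ahead of it; z points along the fingers, y is the line along which they close (so a half turn about z gives the same grasp; the last joint's range is limited). The gripper opens to 85 mm and grips with 20 to 120 N. Pads are 22 mm wide; open, the fingers measure 114 mm over their backs; the gripper's body (76 mm by 85 mm) begins 54 mm behind the grasp point. The pads swing forward as they close: fully open they stand 13 mm farther back than shut.
Start: joints at [-1.282, 0.286, 1.577, -0, 1.279, -0.15], TCP at [0.287, -0.611, 0.253] pointing down, gripper open.
Joint ranges: [-2.77, 2.77], [-0.9, 2.22], [0.21, 2.48], [-1.53, 4.67], [0.24, 2.81], [-2.84, 2.84]. Speed limits (rad/s): [2.79, 2.79, 3.14, 3.14, 3.14, 3.14].

### API

Orientations are given as a unit quaternion [x, y, z, w].
In Python, from workcell import status, camera, workorder, finder gives the robot as it stands. The module is installed in compiled form; this text tells all that it offers.
- The arm moves only by the tool servo_tool, never from a script. Its argument "commands" is a list of rows, each a list of 2 entries, a list of its own where there are three numbers: the shift along the tool's x, y, z scaled (see below), then the turn about the tool's z scaled (see below). A call has 1 to 5 rows; each row shifts and turns the commanded pose from where the row before left it, along the tool's axes as they then stand; what a row does not reach is not made up. The controller multiplies each number of a shift by 0.1 m and each number of a turn by 4 degrees. A row lasts 1/8 s, in which the tool goes at most 62.5 mm and 10.7 degrees, less where a joint would pass 70% of its speed; a pose out of reach is approached as far as the arm can. A call with a number of a shift or a turn outside -1 to 1 is refused whole. A call with a gripper value outside its range is refused whole. "claw" is the opening, from -1 (shut) to 1 (fully open), set as the call begins (left out, the last holds). The fingers move at their own pace and stop on an object; "squeeze" is the grip in N (left out, the last holds). Time passes only in rows, so rows that do not move let the fingers close. It gives the time, the measured TCP pose, the force, the opening and the grip force at its end, in the units of the state.
- status.observe(): the state, without advancing time (a new reading comes with each control period).
- camera(name): name is "scene" or "top" or "wrist"; returns a dict with "pixels" (420x560x3 uint8, red, green, blue), "mtx" (3x3 intrinsics, pixels), "camera_from_world" (4x4, takes a point from world to camera coordinates). Camera axes: x right, y up, looking along -z (the intrinsics and any distortion apply to the point x, -y, -z); pixel columns grow to the right and rows downward; lengths in m; the calibration is good to about 2 mm. A picture is of the moment at which its call begins. There is no depth.
- workorder.close_job(): hands the job in; it is judged then, once.
Trained networks look in a picture, given as the dict that the camera call returned (one of the last four; its "shot" number tells which), for a name from the list of things; names that differ only in an ending like _2 or _b are one class to them, and where a whole thing is asked for, a point or a joint stands for the part that bears it (a point fixed in the world has none). Each returns a list of dicts, best first, with "score" (0 to 1); they miss things now and then, are a little off and sometimes report something else, mostly with a low value. They report only what shows in the picture. A call takes as long as a camera call. They do not tell look-alikes from the thing itself.
- finder.spot_in(picture, query): "position" ([x, y, z] in m, in the coordinates of the camera as it stood for that picture, good to about 4 mm: the middle of the surface that is visible of it).
- finder.spot_point(picture, query): "position" ([x, y, z] in m, in the coordinates of the camera as it stood for that picture, good to about 4 mm: a listed point, or the origin of a listed thing).
The state is a dict: "time": time; "joints": joint angles; "joint_velocities": joint speeds; "effort": joint torques, N m; "position": TCP position; "orientation": TCP orientation; "force": force on the tool from outside, world axes, zero at the start; "moment": the same for the moment, N m; "opening": finger opening in m; "finger_force": force on a finger pad.
Only numpy, scipy, OpenCV 4.12 (cv2) and the standard library are available. Lean on these libraries where they do the work, as an engineer would, in place of code of your own. Each camera call takes 0.05 s, during which the arm holds its last target. There are 200 camera calls.

## Working session

There is one attempt and no reset: what is moved stays moved. The work goes in short steps, Python scripts to look and compute and a tool call to move; the robot and the scene stay as the last step left them, time stands still between calls to the robot, and variables do not carry over. Pictures are saved under pics/ and viewed, at most 10 in all, crops included, and the job is handed in when it is done.

Besides the shell and the picture viewer there is one more tool, called in YAML: its name, and indented under it one key for each argument. servo_tool: Moves the arm, as the interface text tells. Shifts and turns lie within -1 to 1; 1 stands for 0.1 m of shift or 4 degrees of turn. Its arguments: {"type":"object","properties":{"commands":{"type":"array"},"claw":{"type":"number"},"squeeze":{"type":"number"}},"required":["commands"]}

```bash
mkdir -p pics
cat > h.py <<'E'
import numpy as np, cv2
from workcell import status, camera, workorder, finder
def w(p,c):
    return (np.linalg.inv(c["camera_from_world"])@np.r_[p,1])[:3]
def ray(u,v,c,z):
    x,y=cv2.undistortPoints(np.array([[[u,v]]],float),c["mtx"],None)[0,0]
    T=np.linalg.inv(c["camera_from_world"]); d=T[:3,:3]@[x,-y,-1]; o=T[:3,3]
    return o+d*(z-o[2])/d[2]
def px(P,c):
    q=c["camera_from_world"]@np.r_[P,1]; k=c["mtx"]@[q[0],-q[1],-q[2]]; return k[:2]/k[2]
def save(c,n): cv2.imwrite("pics/"+n,c["pixels"][:,:,::-1])
E
python3 - <<'E'
from h import *
for n in ["top","scene"]:
    c=camera(n); save(c,n+"0.png"); print(n,c.keys())
    for q in ["jig","stop_grip","stop_face","blank","spoon","ladle","knife","offcut"]:
        for r in finder.spot_point(c,q)[:3]:
            P=w(r["position"],c); print(q,round(r["score"],2),P.round(3),px(P,c).round())
s=status.observe(); print(s)
E
```

```text
top dict_keys(['pixels', 'mtx', 'camera_from_world', 'shot'])
jig 0.71 [ 0.538 -0.03   0.001] [276. 184.]
stop_grip 0.57 [0.583 0.074 0.086] [240. 166.]
stop_face 0.58 [0.552 0.05  0.034] [249. 178.]
blank 0.79 [ 0.535 -0.133  0.018] [309. 183.]
blank 0.78 [0.256 0.246 0.001] [188. 277.]
blank 0.73 [ 0.274 -0.257 -0.002] [352. 267.]
spoon 0.53 [0.443 0.071 0.017] [244. 215.]
ladle 0.9 [0.492 0.38  0.001] [144. 202.]
ladle 0.27 [ 0.549 -0.363 -0.003] [382. 178.]
knife 0.69 [ 0.546 -0.363 -0.003] [382. 179.]
offcut 0.89 [ 0.495 -0.454 -0.001] [412. 194.]
scene dict_keys(['pixels', 'mtx', 'camera_from_world', 'shot'])
jig 0.75 [ 0.537 -0.025  0.006] [248. 238.]
stop_grip 0.83 [0.579 0.075 0.084] [252. 245.]
stop_face 0.77 [0.548 0.052 0.034] [260. 251.]
stop_face 0.73 [ 0.494 -0.449  0.004] [195. 156.]
blank 0.81 [ 0.54  -0.133  0.021] [227. 210.]
blank 0.6 [ 0.495 -0.449  0.002] [195. 157.]
blank 0.58 [ 0.257  0.248 -0.003] [415. 267.]
ladle 0.9 [ 0.489  0.379 -0.   ] [379. 360.]
knife 0.63 [ 0.55  -0.362 -0.   ] [189. 176.]
offcut 0.64 [ 0.496 -0.45   0.002] [195. 157.]
{'time': 0.9, 'joints': array([-1.28203875e+00,  2.86212404e-01,  1.57672828e+00, -2.40249665e-06,
        1.27861122e+00, -1.50008280e-01]), 'joint_velocities': array([-1.34734898e-04,  7.13915485e-05, -6.90723585e-04, -6.32660838e-04,
       -6.99263537e-04,  1.19717939e-04]), 'effort': array([-7.35382946e-04, -4.05961525e+01, -2.92944610e+01, -1.19815036e-04,
        4.79849168e-04,  6.33205275e-06]), 'position': array([ 0.2867681 , -0.61102358,  0.25336799]), 'orientation': array([9.76031851e-01, 2.17627721e-01, 2.64892265e-07, 2.04070652e-05]), 'force': array([0.41736373, 0.55683994, 0.34070162]), 'moment': array([0.0246942 , 0.02602301, 0.05708454]), 'finger_force': 0.0, 'opening': 0.08570356704250809}
```

Run:
```python
import cv2
a=cv2.imread("pics/top0.png"); cv2.imwrite("pics/top0c.png",cv2.resize(a[135:300,130:420],(800,455),interpolation=cv2.INTER_CUBIC))
a=cv2.imread("pics/scene0.png"); cv2.imwrite("pics/scene0c.png",cv2.resize(a[120:380,150:450],None,fx=2.3,fy=2.3))
```

```text
(no output)
```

View pics/top0c.png

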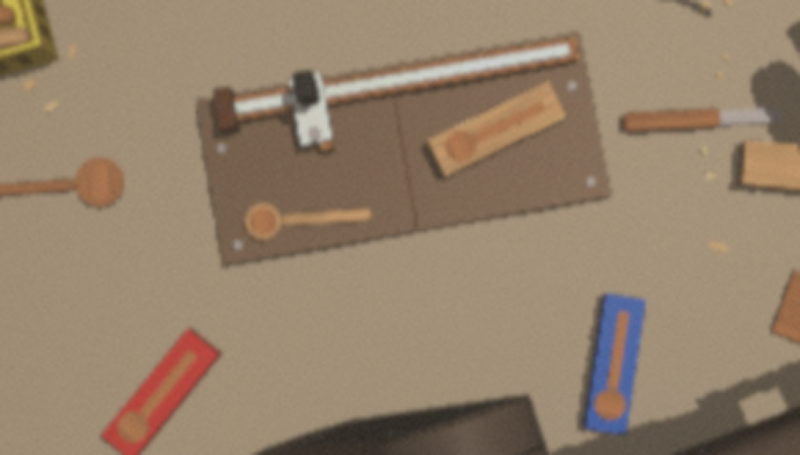

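View pics/scene0c.png

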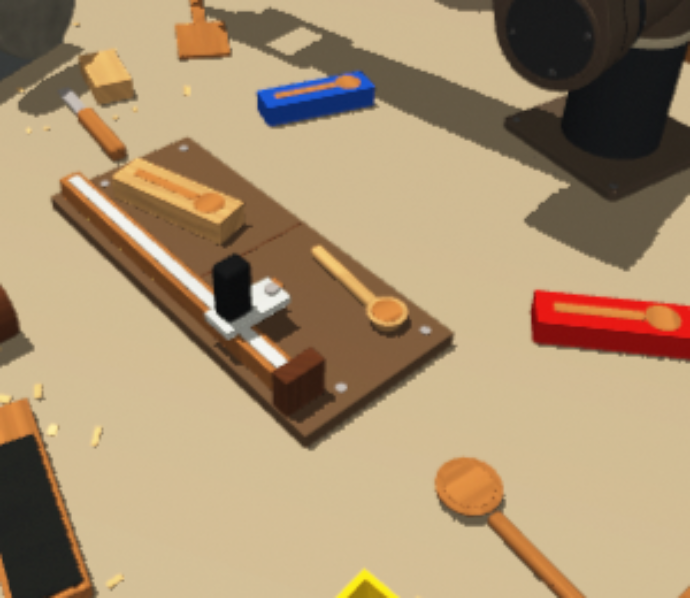

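The pale blank lies on the board (crop 497,130 → top 309,183). Look-alikes are red (188,277), blue (352,267) and the offcut (412,194), so the choice is the pale one on the board. The stop's grip is at (240,166).

Run:
```python
from h import *
c=camera("top"); k=290/800
P=lambda u,v,z: ray(130+u*k-.3,135+v*k-.3,c,z)
B=[P(*q,.018) for q in [(198,100),(578,35),(610,195),(224,267)]]
print(np.round(B,4)); L=(B[0]-B[1]+B[3]-B[2]);print("yaw",np.degrees(np.arctan2(-L[0],L[1])),"ctr",np.mean(B,0), np.linalg.norm(L)/2, np.linalg.norm(B[1]-B[2]))
K=[P(*q,.048) for q in [(428,148),(551,82),(565,115),(446,176)]]
print(np.round(K,4)); l=K[0]-K[1]+K[3]-K[2]; print("blank yaw",np.degrees(np.arctan2(-l[0],l[1])),np.mean(K,0),np.linalg.norm(l)/2,np.linalg.norm(K[1]-K[2]))
# blank mask refine
def grab(n):
    c=camera(n); im=c["pixels"]; return c,im
c=camera("top"); hsv=cv2.cvtColor(c["pixels"],cv2.COLOR_RGB2HSV); 
for (u,v) in [(309,183),(300,177),(315,178),(260,180),(300,200),(330,230)]: print(u,v,c["pixels"][v,u],hsv[v,u])
```

```text
[[ 0.5822  0.1992  0.018 ]
 [ 0.6455 -0.2306  0.018 ]
 [ 0.4631 -0.2595  0.018 ]
 [ 0.3937  0.1725  0.018 ]]
yaw 8.75195159259646 ctr [ 0.5211463 -0.0295869  0.018    ] 0.43599988000912965 0.184664507252429
[[ 0.5172 -0.0572  0.048 ]
 [ 0.5872 -0.195   0.048 ]
 [ 0.55   -0.2091  0.048 ]
 [ 0.4857 -0.0761  0.048 ]]
blank yaw 26.37217307653985 [ 0.53505074 -0.1343104   0.048     ] 0.1511391337533445 0.039794083240495555
309 183 [176 129  89] [ 14 126 176]
300 177 [138 113  86] [ 16  96 138]
315 178 [170 117  80] [ 12 135 170]
260 180 [122 100  81] [ 14  86 122]
300 200 [130 107  87] [ 14  84 130]
330 230 [164 146 123] [ 17  64 164]
```

servo_tool:
  commands:
    - [[0, 0, 0], 1]
    - [[0, 0, 0], 1]
    - [[0, 0, 0], 1]
    - [[0, 0, 0], 1]
    - [[0, 0, 0], 0.1]
  claw: -1
  squeeze: 20

```text
time: 1.62
position: [0.2868, -0.611, 0.2533]
orientation: [0.997, 0.076, -0.0, -0.0]
force: [0.1, 0.1, 0.6]
opening: 0.0001
finger_force: 0.0
```

```bash
cat >> h.py <<'E'
O=np.array([.536,-.027,0]); YAW=np.radians(8.75)
Rb=np.array([[np.cos(YAW),-np.sin(YAW),0],[np.sin(YAW),np.cos(YAW),0],[0,0,1]])
def b(P): return Rb.T@(np.array(P)-O)
def st():
    s=status.observe(); x,y,_,_=s["orientation"]; print("t",round(s["time"],2),"board",(b(s["position"])*1e3).round(1),"toolx yaw",np.degrees(np.arctan2(2*x*y,x*x-y*y)).round(2),"F",s["force"].round(1)); return s
def togo(t):
    s=st(); d=Rb.T@(O+Rb@np.array(t)-s["position"]); print("units tool xyz (if aligned)",(d*[1,-1,-1]*10).round(3))
E
python3 -c "
from h import *
togo([.0575,.047,.2])"
```

```text
t 1.62 board [-335.1 -539.3  253.3] toolx yaw 8.77 F [0.1 0.1 0.6]
units tool xyz (if aligned) [ 3.926 -5.863  0.533]
```

servo_tool:
  commands:
    - [[0.3, -0.45, 0], 0]
    - [[0.3, -0.45, 0], 0]
    - [[0.3, -0.45, 0], 0]
    - [[0.3, -0.45, 0], 0]
    - [[0.3, -0.45, 0], 0]

```text
time: 2.25
position: [0.4014, -0.3643, 0.2536]
orientation: [0.997, 0.077, 0.0, 0.0]
force: [1.1, -0.1, -0.2]
opening: 0.0002
finger_force: 0.0
```

servo_tool:
  commands:
    - [[0.3, -0.45, 0], 0]
    - [[0.3, -0.45, 0], 0]
    - [[0.3, -0.45, 0], 0]
    - [[0.3, -0.45, 0], 0]
    - [[0, 0, 0], 0]

```text
time: 2.88
position: [0.493, -0.1668, 0.2536]
orientation: [0.997, 0.079, 0.0, -0.0]
force: [-0.9, 0.1, 0.3]
opening: -0.0002
finger_force: 0.0
```

Run:
```python
from h import *
st(); c=camera("wrist"); save(c,"w1.png")
for q in ["stop_grip","stop_face","blank","jig","spoon"]:
    for r in finder.spot_point(c,q)[:2]:
        P=w(r["position"],c); print(q,round(r["score"],2),(b(P)*1e3).round(1),px(P,c).round())
togo([.0575,.047,.2])
```

```text
t 2.88 board [ -63.7 -131.6  253.6] toolx yaw 9.11 F [-0.9  0.1  0.3]
stop_face 0.76 [24.2 75.3 32.4] [63. 87.]
blank 0.88 [ -15.2 -102.    21.6] [247. 128.]
jig 0.96 [ 1.3  1.3 -2. ] [154. 110.]
spoon 0.81 [-72.3 114.9  21.4] [ 51. 180.]
t 3.17 board [ -65.7 -135.5  253.3] toolx yaw 8.63 F [ 0.2 -0.1  0.7]
units tool xyz (if aligned) [ 1.232 -1.825  0.533]
```

View pics/w1.png

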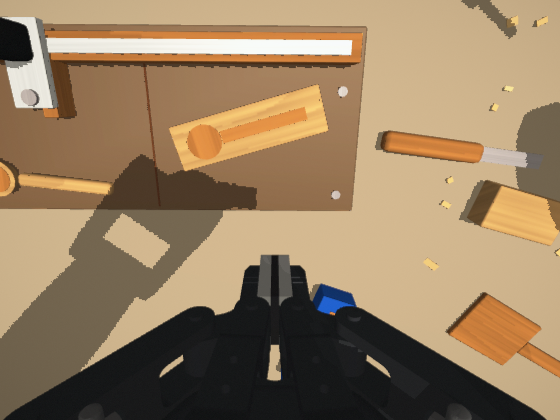

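The wrist view shows the blank at (248,128), the stop carriage at (30,60), and the spoon at (50,185). All agree with the top view.

Run:
```python
from h import *
c=camera("wrist")
for n,u,v,z in [("far -y corner",367,27,.018),("near -y corner",352,210,.018),("near edge",190,210,.018),("strip L",52,53,.043),("strip R",352,54,.043),("b",170,127,.048),("b",319,86,.048),("b",328,129,.048),("b",185,170,.048),("saddle r",45,16,.056),("saddle r2",57,105,.056)]:
    print(n,(b(ray(u,v,c,z))*1e3).round(1))
```

```text
far -y corner [  78.  -225.1   18. ]
near -y corner [-109.2 -224.4   18. ]
near edge [-109.   -38.8   18. ]
strip L [52.4 68.5 43. ]
strip R [  51.4 -207.    43. ]
b [-13.5 -34.6  48. ]
b [  23.6 -177.2   48. ]
b [ -15.6 -187.5   48. ]
b [-55.9 -45.4  48. ]
saddle r [79.8 60.3 56. ]
saddle r2 [ 7.1 65.3 56. ]
```

servo_tool:
  commands:
    - [[0.3, -0.45, 0], 0]
    - [[0.3, -0.45, 0], 0]
    - [[0.3, -0.45, 0], 0]
    - [[0.33, -0.45, 0.4], 0]
    - [[0, 0, 0], 0]

```text
time: 3.85
position: [0.5829, 0.0245, 0.2129]
orientation: [0.997, 0.078, -0.003, -0.001]
force: [-0.1, -0.2, -0.5]
opening: 0.0
finger_force: 0.0
```

Run:
```python
from h import *
st(); c=camera("wrist"); save(c,"w2.png")
for q in ["stop_grip","stop_face","blank","jig"]:
    for r in finder.spot_point(c,q)[:1]:
        P=w(r["position"],c); print(q,round(r["score"],2),(b(P)*1e3).round(1),px(P,c).round())
togo([.0575,.047,.09])
```

```text
t 3.85 board [ 54.2  43.7 212.9] toolx yaw 8.91 F [-0.1 -0.2 -0.5]
stop_grip 0.63 [62.  96.1 86.9] [208. 193.]
stop_face 0.87 [23.  74.7 35.3] [243. 216.]
blank 0.93 [-235.3  309.1   -1.2] [ 74. 388.]
jig 0.6 [ 2.4 -0.8 -4.6] [315. 221.]
t 4.1 board [ 55.2  40.  218.3] toolx yaw 8.62 F [-0.3  0.1  0.9]
units tool xyz (if aligned) [ 0.023 -0.07   1.283]
```

View pics/w2.png

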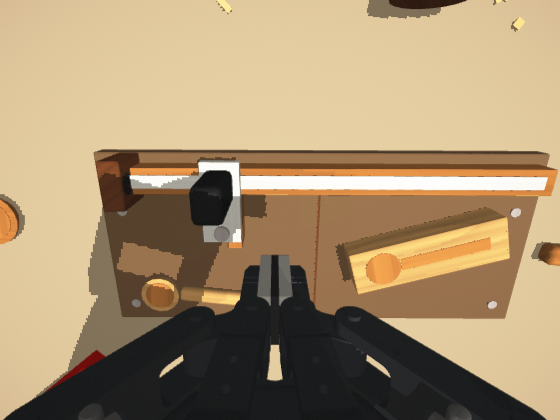

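The carriage grip is at (212,195) and the fingers are to its right, on the board's -y side and clear of it. I'll descend and push.

servo_tool:
  commands:
    - [[0.02, 0, 0.43], 0]
    - [[0, 0, 0.43], 0]
    - [[0, 0, 0.42], 0]
    - [[0, 0, 0], 0]
    - [[0, 0, 0], 0]

```text
time: 4.72
position: [0.5874, 0.0218, 0.0913]
orientation: [0.997, 0.076, 0.002, 0.0]
force: [0.5, -0.3, 1.0]
opening: -0.0
finger_force: 0.0
```

servo_tool:
  commands:
    - [[0, -0.1, 0], 0]
    - [[0, -0.05, 0], 0]
    - [[0, -0.04, 0], 0]
    - [[0, -0.03, 0], 0]
    - [[0, -0.03, 0], 0]

```text
time: 5.35
position: [0.5842, 0.0475, 0.0919]
orientation: [0.997, 0.077, 0.003, 0.001]
force: [1.3, -2.1, 8.0]
opening: 0.0002
finger_force: 0.0
```

```bash
python3 -c "
from h import *
st()"
```

```text
t 5.35 board [59.  66.3 91.9] toolx yaw 8.78 F [ 1.3 -2.1  8. ]
```

servo_tool:
  commands:
    - [[0, 0, 0], 0]
    - [[0, 0, 0], 0]

```text
time: 5.6
position: [0.5842, 0.0478, 0.0919]
orientation: [0.997, 0.076, 0.003, 0.0]
force: [-0.2, -1.6, 7.2]
opening: -0.0
finger_force: 0.0
```

servo_tool:
  commands:
    - [[0, -0.03, 0], 0]
    - [[0, -0.03, 0], 0]

```text
time: 5.85
position: [0.5833, 0.0534, 0.0919]
orientation: [0.997, 0.076, 0.003, 0.001]
force: [0.3, -3.0, 6.2]
opening: -0.0
finger_force: 0.0
```

Fz of about 7 N suggests the closed tips reach lower than 22 mm and brush the saddle. I'll lift.

servo_tool:
  commands:
    - [[0, 0, -0.12], 0]
    - [[0, 0, 0], 0]

```text
time: 6.1
position: [0.5819, 0.0538, 0.1024]
orientation: [0.997, 0.076, 0.001, 0.0]
force: [0.5, 0.2, 0.8]
opening: 0.0001
finger_force: 0.0
```

servo_tool:
  commands:
    - [[0, -0.03, 0], 0]
    - [[0, -0.03, 0], 0]
    - [[0, -0.03, 0], 0]
    - [[0, -0.03, 0], 0]

```text
time: 6.6
position: [0.5793, 0.0655, 0.1007]
orientation: [0.997, 0.076, -0.0, -0.0]
force: [-0.0, 0.5, 0.3]
opening: 0.0003
finger_force: 0.0
```

Run:
```python
from h import *
c=camera("scene"); cv2.imwrite("pics/s2.png",cv2.resize(c["pixels"][150:330,170:350,::-1],None,fx=3.3,fy=3.3))
for n in ["scene","wrist"]:
  c=camera(n)
  for q in ["stop_grip","stop_face","blank","jig"]:
    for r in finder.spot_point(c,q)[:1]:
        P=w(r["position"],c); print(n,q,round(r["score"],2),(b(P)*1e3).round(1),px(P,c).round())
st()
```

```text
scene stop_face 0.83 [24.4 97.3 34.8] [266. 256.]
scene blank 0.72 [-291.9 -183.3    2.4] [288. 166.]
scene jig 0.97 [3.7 0.9 4.9] [247. 239.]
wrist stop_grip 0.91 [ 59.2 116.4  86.3] [206. 273.]
wrist stop_face 0.93 [24.8 97.8 33.8] [254. 279.]
wrist blank 0.6 [ -14.5 -103.5   21.8] [535. 318.]
wrist jig 0.73 [ 3.9 -0.8 -2.2] [385. 278.]
t 7.15 board [ 57.   84.5 100.9] toolx yaw 8.73 F [-0.5  0.4 -0. ]
```

View pics/s2.png

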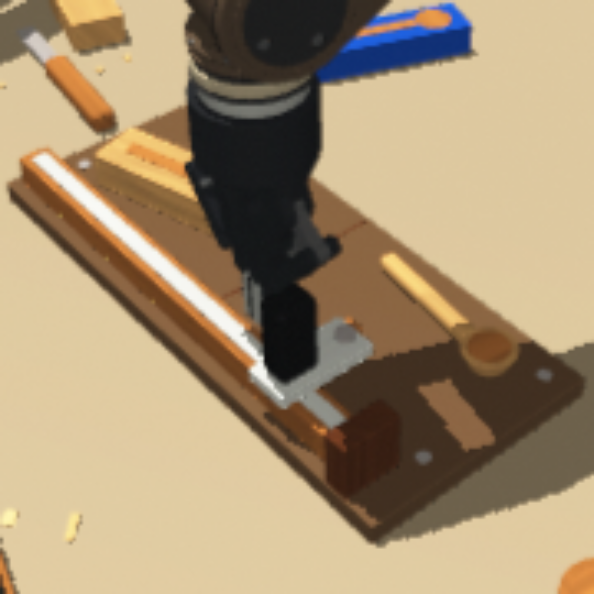

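The scene shows the carriage being pushed (grip now at board y≈115). About 42 mm is left.

servo_tool:
  commands:
    - [[0, -0.04, 0], 0]
    - [[0, -0.04, 0], 0]
    - [[0, -0.04, 0], 0]
    - [[0, -0.04, 0], 0]
    - [[0, -0.04, 0], 0]

```text
time: 7.78
position: [0.5764, 0.0852, 0.1009]
orientation: [0.997, 0.076, 0.0, 0.0]
force: [0.4, -2.5, -0.4]
opening: -0.0003
finger_force: 1.3
```

servo_tool:
  commands:
    - [[0, -0.04, 0], 0]
    - [[0, -0.04, 0], 0]
    - [[0, -0.03, 0], 0]
    - [[0, -0.02, 0], 0]
    - [[0, -0.02, 0], 0]

```text
time: 8.4
position: [0.5742, 0.1, 0.1009]
orientation: [0.997, 0.076, 0.0, 0.0]
force: [0.7, -3.2, -0.0]
opening: -0.0001
finger_force: 1.3
```

Run:
```python
from h import *
c=camera("wrist")
for q in ["stop_grip","stop_face"]:
    for r in finder.spot_point(c,q)[:1]:
        P=w(r["position"],c); print(q,round(r["score"],2),(b(P)*1e3).round(1),px(P,c).round())
st()
```

```text
stop_grip 0.75 [ 59.6 146.   86.7] [218. 273.]
t 8.55 board [ 57.1 119.9 100.9] toolx yaw 8.73 F [ 0.6 -1.8  0.1]
```

servo_tool:
  commands:
    - [[0, -0.02, 0], 0]
    - [[0, -0.02, 0], 0]
    - [[0, -0.015, 0], 0]

```text
time: 8.93
position: [0.5734, 0.1054, 0.1009]
orientation: [0.997, 0.076, 0.0, 0.0]
force: [0.3, -1.5, 0.1]
opening: 0.0001
finger_force: 1.3
```

servo_tool:
  commands:
    - [[0, -0.01, 0], 0]
    - [[0, -0.01, 0], 0]

```text
time: 9.18
position: [0.573, 0.1073, 0.101]
orientation: [0.997, 0.076, 0.0, 0.0]
force: [1.4, -2.0, -0.9]
opening: 0.0003
finger_force: 1.3
```

servo_tool:
  commands:
    - [[0, -0.01, 0], 0]
    - [[0, -0.01, 0], 0]

```text
time: 9.43
position: [0.5727, 0.1093, 0.1009]
orientation: [0.997, 0.076, 0.0, -0.0]
force: [1.4, -2.4, -0.8]
opening: 0.0001
finger_force: 1.3
```

servo_tool:
  commands:
    - [[0, -0.01, 0], 0]
    - [[0, -0.01, 0], 0]

```text
time: 9.68
position: [0.5724, 0.1112, 0.1009]
orientation: [0.997, 0.076, 0.0, 0.0]
force: [1.5, -4.3, -0.5]
opening: -0.0001
finger_force: 2.6
```

servo_tool:
  commands:
    - [[0, -0.01, 0], 0]

```text
time: 9.8
position: [0.5724, 0.1113, 0.101]
orientation: [0.997, 0.077, 0.0, 0.001]
force: [1.6, -7.7, 0.1]
opening: 0.0001
finger_force: 4.0
```

Run:
```python
from h import *
c=camera("wrist")
for q in ["stop_grip","stop_face"]:
    for r in finder.spot_point(c,q)[:1]:
        P=w(r["position"],c); print(q,round(r["score"],2),(b(P)*1e3).round(1),px(P,c).round())
st()
```

```text
stop_grip 0.57 [ 62.9 156.8  87.5] [219. 268.]
t 9.95 board [ 57.1 131.1 101. ] toolx yaw 8.77 F [ 1.5 -6.1  0. ]
```

The force rise and the grip at about 157 show the stop is at its end. I'll hold, back off and head for the near side of the blank.

servo_tool:
  commands:
    - [[0, 0, 0], 0]
    - [[0, 0, 0], 0]
    - [[0, 0.03, 0], 0]
    - [[0, 0.1, 0], 0]
    - [[0, 0, -0.5], 0]

```text
time: 10.58
position: [0.5707, 0.0989, 0.1464]
orientation: [0.997, 0.076, -0.006, -0.001]
force: [0.2, -0.5, 0.9]
opening: -0.0001
finger_force: 0.0
```

servo_tool:
  commands:
    - [[-0.38, 0.48, 0], 0]
    - [[-0.38, 0.48, 0], 0]
    - [[-0.38, 0.48, 0], 0]
    - [[-0.38, 0.48, 0], 0]
    - [[0, 0.3, 0], 0]
  claw: 1

```text
time: 11.2
position: [0.4555, -0.1447, 0.1506]
orientation: [0.997, 0.075, -0.0, -0.001]
force: [-0.2, 0.6, -0.0]
opening: 0.0852
finger_force: 0.0
```

servo_tool:
  commands:
    - [[0, 0, 0], 0]
    - [[0, 0, 0], 0]

```text
time: 11.45
position: [0.4575, -0.1426, 0.1507]
orientation: [0.997, 0.076, -0.0, -0.001]
force: [-0.6, -0.1, 0.7]
opening: 0.0855
finger_force: 0.0
```

Run:
```python
from h import *
for n in ["top","wrist"]:
  c=camera(n)
  if n=="wrist": save(c,"w3.png")
  for q in ["stop_grip","stop_face","blank","jig"]:
    for r in finder.spot_point(c,q)[:1]:
        P=w(r["position"],c); print(n,q,round(r["score"],2),(b(P)*1e3).round(1),px(P,c).round())
togo([-.095,-.103,.048])
```

```text
top stop_grip 0.77 [ 60.6 155.1  84.1] [220. 170.]
top stop_face 0.77 [ 25.2 135.4  35.6] [230. 183.]
top blank 0.94 [-2.386e+02  3.129e+02  2.000e-01] [188. 278.]
wrist blank 0.7 [ -11.1 -102.8   20.6] [276.  91.]
wrist jig 0.67 [ 1.9 -0.6 -2.6] [144.  73.]
t 11.95 board [ -94.9 -102.6  150.9] toolx yaw 8.77 F [-0.1 -0.   1. ]
units tool xyz (if aligned) [-1.000e-03  4.000e-03  1.029e+00]
```

View pics/w3.png

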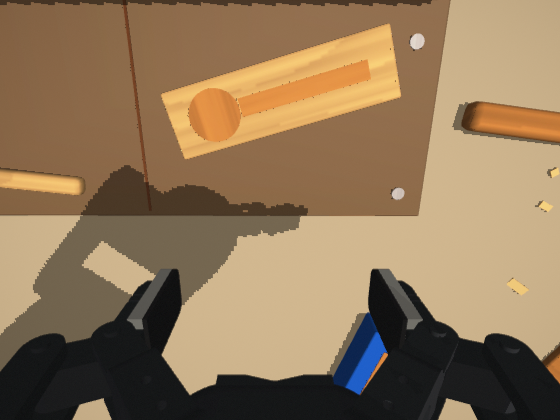

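The view shows the blank at (280,92) centred between the open fingers (160–385,270). I'll descend and push toward the fence with both fingertips.

servo_tool:
  commands:
    - [[0, 0, 0.4], 0]
    - [[0, 0, 0.4], 0]
    - [[0, 0, 0.22], 0]
    - [[0, 0, 0], 0]
    - [[0.12, 0, 0], 0]

```text
time: 12.58
position: [0.4702, -0.1416, 0.0498]
orientation: [0.997, 0.076, 0.0, 0.0]
force: [-0.3, -0.5, 1.1]
opening: 0.0856
finger_force: 0.0
```

servo_tool:
  commands:
    - [[0.04, 0, 0], 0]
    - [[0.04, 0, 0], 0]
    - [[0.04, 0, 0], 0]
    - [[0.04, 0, 0], 0]
    - [[0.04, 0, 0], 0]

```text
time: 13.2
position: [0.4896, -0.1382, 0.0489]
orientation: [0.997, 0.076, -0.0, -0.0]
force: [0.2, 0.2, -0.5]
opening: 0.0852
finger_force: 0.0
```

servo_tool:
  commands:
    - [[0.04, 0, 0], 0]
    - [[0.04, 0, 0], 0]
    - [[0.04, 0, 0], 0]
    - [[0.04, 0, 0], 0]
    - [[0, 0, 0], 0]

```text
time: 13.82
position: [0.5056, -0.1359, 0.049]
orientation: [0.997, 0.076, 0.0, 0.0]
force: [0.5, -0.6, 1.0]
opening: 0.0854
finger_force: 0.0
```

Run:
```python
from h import *
c=camera("wrist"); save(c,"w4.png")
for q in ["blank","jig"]:
    for r in finder.spot_point(c,q)[:1]:
        P=w(r["position"],c); print(q,round(r["score"],2),(b(P)*1e3).round(1),px(P,c).round())
st()
```

```text
blank 0.95 [  -6.1 -103.3   21.1] [275. 186.]
jig 0.86 [ 3.1 -1.8 -2.3] [ 82. 157.]
t 13.97 board [ -47.  -102.9   48.9] toolx yaw 8.74 F [0.  0.5 0.2]
```

View pics/w4.png

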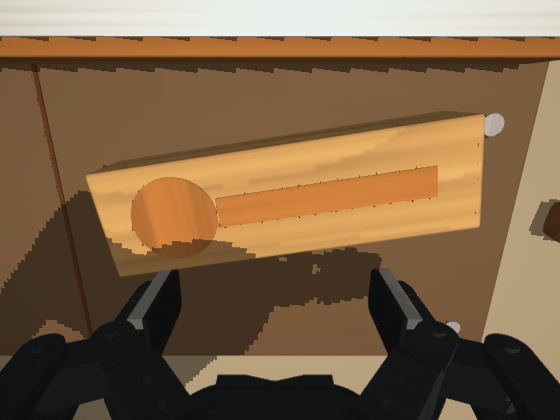

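The left finger (165,272) has met the blank and is rotating it. I'll continue.

servo_tool:
  commands:
    - [[0.04, 0, 0], 0]
    - [[0.04, 0, 0], 0]
    - [[0.04, 0, 0], 0]
    - [[0.04, 0, 0], 0]
    - [[0.03, 0, 0], 0]

```text
time: 14.6
position: [0.5242, -0.1329, 0.0489]
orientation: [0.997, 0.076, -0.0, -0.0]
force: [-0.7, 0.1, 0.8]
opening: 0.0854
finger_force: 0.4
```

servo_tool:
  commands:
    - [[0.03, 0, 0], 0]
    - [[0.02, 0, 0], 0]
    - [[0.02, 0, 0], 0]

```text
time: 14.98
position: [0.5309, -0.1319, 0.0489]
orientation: [0.997, 0.076, -0.0, -0.0]
force: [-1.6, -0.3, -0.4]
opening: 0.0856
finger_force: 0.4
```

Run:
```python
from h import *
c=camera("wrist"); save(c,"w5.png")
for q in ["blank","jig"]:
    for r in finder.spot_point(c,q)[:1]:
        P=w(r["position"],c); print(q,round(r["score"],2),(b(P)*1e3).round(1),px(P,c).round())
st()
```

```text
blank 0.96 [  11.1 -107.2   20.5] [284. 203.]
jig 0.69 [ 1.4 -0.5 -2.7] [ 89. 207.]
t 15.12 board [ -20.8 -102.9   49. ] toolx yaw 8.74 F [ 0.1 -0.2 -1. ]
```

servo_tool:
  commands:
    - [[0.02, 0, 0], 0]
    - [[0.02, 0, 0], 0]
    - [[0.02, 0, 0], 0]
    - [[0.01, 0, 0], 0]

```text
time: 15.62
position: [0.5379, -0.1308, 0.0489]
orientation: [0.997, 0.076, -0.0, 0.0]
force: [-1.1, 0.0, 0.7]
opening: 0.0854
finger_force: 0.5
```

servo_tool:
  commands:
    - [[0.01, 0, 0], 0]
    - [[0.01, 0, 0], 0]

```text
time: 15.88
position: [0.5398, -0.1305, 0.0489]
orientation: [0.997, 0.076, -0.0, -0.0]
force: [-1.3, 0.3, 0.7]
opening: 0.0857
finger_force: 0.4
```

servo_tool:
  commands:
    - [[0.01, 0, 0], 0]

```text
time: 16.0
position: [0.5408, -0.1304, 0.0489]
orientation: [0.997, 0.076, -0.0, -0.0]
force: [-1.5, -0.5, -1.2]
opening: 0.0853
finger_force: 0.4
```

Run:
```python
from h import *
c=camera("wrist"); save(c,"w6.png")
for q in ["blank"]:
    for r in finder.spot_point(c,q)[:1]:
        P=w(r["position"],c); print(q,round(r["score"],2),(b(P)*1e3).round(1),px(P,c).round())
st()
```

```text
blank 0.75 [  20.3 -108.4   19.4] [286. 204.]
t 16.1 board [ -10.9 -102.9   48.9] toolx yaw 8.74 F [ 0.2 -0.3  0.1]
```

View pics/w6.png

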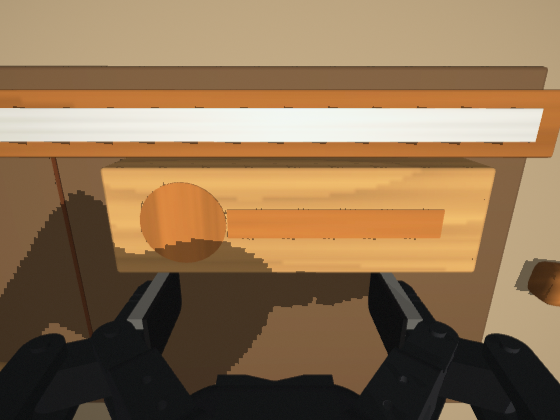

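The blank is parallel to the fence with a small gap left (rows 158–168). I'll make a few more gentle steps.

servo_tool:
  commands:
    - [[0.01, 0, 0], 0]
    - [[0.01, 0, 0], 0]

```text
time: 16.35
position: [0.5428, -0.1301, 0.0489]
orientation: [0.997, 0.076, 0.0, 0.0]
force: [-1.7, -0.1, 0.5]
opening: 0.0857
finger_force: 0.3
```

servo_tool:
  commands:
    - [[0.01, 0, 0], 0]

```text
time: 16.48
position: [0.5436, -0.1299, 0.0489]
orientation: [0.997, 0.076, -0.0, -0.0]
force: [-3.1, -1.3, 1.0]
opening: 0.0855
finger_force: 1.6
```

servo_tool:
  commands:
    - [[0.005, 0, 0], 0]
    - [[0, 0, 0], 0]
    - [[-0.1, 0, 0], 0]
    - [[-0.2, 0, 0], 0]
    - [[0, 0, -0.5], 0]

```text
time: 17.1
position: [0.5101, -0.1328, 0.0948]
orientation: [0.997, 0.076, -0.004, -0.003]
force: [0.8, 0.0, 0.0]
opening: 0.0854
finger_force: 0.0
```

servo_tool:
  commands:
    - [[0, 0, -0.4], 0]
    - [[0.3, 0.5, 0], 0]
    - [[0.3, 0.5, 0], 0]
    - [[0, 0.13, 0], 0]
    - [[0, 0, 0], 0]
  claw: -1

```text
time: 17.73
position: [0.5904, -0.2373, 0.1383]
orientation: [0.997, 0.076, -0.0, -0.0]
force: [-0.2, -0.1, -0.1]
opening: 0.0001
finger_force: 0.0
```

servo_tool:
  commands:
    - [[0, 0, 0], 0]
    - [[0, 0, 0], 0]

```text
time: 17.98
position: [0.5905, -0.2357, 0.1389]
orientation: [0.997, 0.077, -0.0, -0.0]
force: [-0.9, -0.5, -0.5]
opening: -0.0001
finger_force: 0.0
```

Run:
```python
from h import *
c=camera("wrist"); save(c,"w7.png")
for q in ["blank","knife","jig"]:
    for r in finder.spot_point(c,q)[:1]:
        P=w(r["position"],c); print(q,round(r["score"],2),(b(P)*1e3).round(1),px(P,c).round())
togo([.0225,-.216,.061])
```

```text
blank 0.62 [  22.8 -111.2   19.3] [140. 205.]
knife 0.88 [ -43.1 -332.6    0.5] [407. 269.]
jig 0.84 [ 0.2 -3.1 -2.2] [ 26. 222.]
t 18.18 board [  22.4 -215.3  139.1] toolx yaw 8.78 F [0.9 0.5 1.1]
units tool xyz (if aligned) [0.001 0.007 0.781]
```

View pics/w7.png

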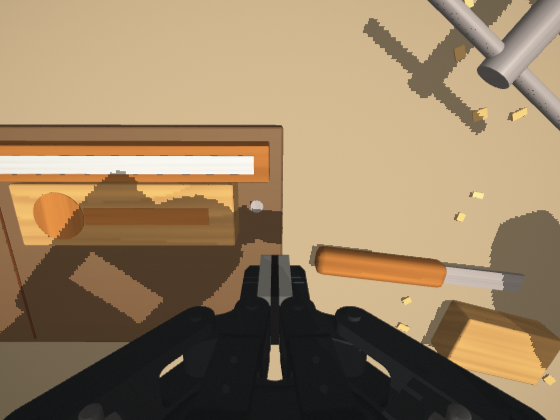

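The blank's end is at (236,215). The closed fingers are to its right and clear of the knife handle (330,262). I'll descend and push along +y.

servo_tool:
  commands:
    - [[0, 0.03, 0.35], 0]
    - [[0, 0, 0.35], 0]
    - [[0, 0, 0.08], 0]
    - [[0, 0, 0], 0]

```text
time: 18.68
position: [0.5915, -0.2398, 0.0609]
orientation: [0.997, 0.076, -0.0, -0.0]
force: [0.2, 0.1, -0.7]
opening: 0.0002
finger_force: 0.0
```

servo_tool:
  commands:
    - [[0, -0.04, 0], 0]
    - [[0, -0.04, 0], 0]
    - [[0, -0.04, 0], 0]
    - [[0, -0.04, 0], 0]
    - [[0, -0.04, 0], 0]

```text
time: 19.3
position: [0.5884, -0.2199, 0.061]
orientation: [0.997, 0.076, 0.0, 0.0]
force: [0.4, -0.7, 0.3]
opening: 0.0001
finger_force: 0.2
```

servo_tool:
  commands:
    - [[0, -0.04, 0], 0]
    - [[0, -0.04, 0], 0]
    - [[0, -0.04, 0], 0]
    - [[0, -0.04, 0], 0]
    - [[0, -0.04, 0], 0]

```text
time: 19.92
position: [0.5854, -0.2002, 0.061]
orientation: [0.997, 0.076, 0.0, 0.0]
force: [1.2, -0.2, 0.3]
opening: 0.0001
finger_force: 0.5
```

Run:
```python
from h import *
c=camera("wrist"); save(c,"w8.png")
for q in ["blank","jig"]:
    for r in finder.spot_point(c,q)[:1]:
        P=w(r["position"],c); print(q,round(r["score"],2),(b(P)*1e3).round(1),px(P,c).round())
st()
```

```text
blank 0.9 [ 26.5 -88.5  19.8] [107. 245.]
t 20.07 board [  22.4 -178.5   60.9] toolx yaw 8.75 F [-0.3  0.2  0.1]
```

View pics/w8.png

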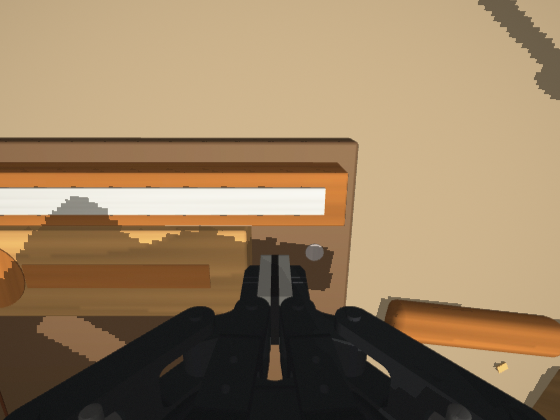

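The blank stays against the fence, with the finger on its end (248,275). I'll continue in steady steps.

servo_tool:
  commands:
    - [[0, -0.05, 0], 0]
    - [[0, -0.05, 0], 0]
    - [[0, -0.05, 0], 0]
    - [[0, -0.05, 0], 0]
    - [[0, -0.05, 0], 0]

```text
time: 20.7
position: [0.5815, -0.1753, 0.0609]
orientation: [0.997, 0.076, -0.0, -0.0]
force: [0.1, -0.5, 0.0]
opening: -0.0002
finger_force: 0.3
```

servo_tool:
  commands:
    - [[0, -0.05, 0], 0]
    - [[0, -0.05, 0], 0]
    - [[0, -0.05, 0], 0]
    - [[0, -0.05, 0], 0]
    - [[0, -0.05, 0], 0]

```text
time: 21.32
position: [0.5777, -0.1507, 0.0609]
orientation: [0.997, 0.076, -0.0, -0.0]
force: [-0.5, -0.6, -0.2]
opening: -0.0002
finger_force: 0.2
```

servo_tool:
  commands:
    - [[0, -0.05, 0], 0]
    - [[0, -0.05, 0], 0]
    - [[0, -0.05, 0], 0]
    - [[0, -0.05, 0], 0]
    - [[0, -0.05, 0], 0]

```text
time: 21.95
position: [0.574, -0.1259, 0.0609]
orientation: [0.997, 0.076, -0.0, -0.0]
force: [-0.3, -1.1, -0.1]
opening: 0.0003
finger_force: 0.2
```

servo_tool:
  commands:
    - [[0, -0.05, 0], 0]
    - [[0, -0.05, 0], 0]
    - [[0, -0.05, 0], 0]
    - [[0, -0.05, 0], 0]
    - [[0, -0.05, 0], 0]

```text
time: 22.58
position: [0.5702, -0.1013, 0.0609]
orientation: [0.997, 0.076, 0.0, 0.0]
force: [-0.5, -0.6, -0.1]
opening: 0.0001
finger_force: 0.2
```

Run:
```python
from h import *
for n in ["wrist","scene","top"]:
  c=camera(n)
  for q in ["blank","stop_face","stop_grip"]:
    for r in finder.spot_point(c,q)[:3]:
        P=w(r["position"],c); print(n,q,round(r["score"],2),(b(P)*1e3).round(1),px(P,c).round())
st()
```

```text
wrist blank 0.79 [23.5 11.6 25. ] [104. 255.]
scene blank 0.97 [23.4 10.2 24.4] [242. 239.]
scene blank 0.88 [-236.3  311.2   -4. ] [414. 266.]
scene blank 0.69 [-289.6 -182.6    1.5] [288. 167.]
scene stop_face 0.9 [ 24.1 139.4  37.4] [278. 265.]
scene stop_grip 0.82 [ 58.3 156.5  85.9] [271. 261.]
top blank 0.92 [-292.3 -188.9   -2.3] [352. 266.]
top blank 0.87 [-235.9  311.4   -1.1] [189. 277.]
top blank 0.83 [21.7 11.9 16.9] [270. 178.]
top stop_face 0.54 [ 26.1 140.2  37.1] [228. 183.]
top stop_grip 0.88 [ 62.6 156.1  83.9] [219. 169.]
top stop_grip 0.19 [ 16.4 409.6  -0.9] [145. 203.]
t 23.18 board [ 22.4 -79.   60.9] toolx yaw 8.73 F [ 0.4  1.2 -0. ]
```

servo_tool:
  commands:
    - [[0, -0.05, 0], 0]
    - [[0, -0.05, 0], 0]
    - [[0, -0.05, 0], 0]
    - [[0, -0.05, 0], 0]
    - [[0, -0.05, 0], 0]

```text
time: 23.8
position: [0.5664, -0.0765, 0.061]
orientation: [0.997, 0.076, 0.0, 0.0]
force: [0.2, -1.5, 0.0]
opening: -0.0
finger_force: 0.4
```

servo_tool:
  commands:
    - [[0, -0.05, 0], 0]
    - [[0, -0.05, 0], 0]
    - [[0, -0.04, 0], 0]
    - [[0, -0.03, 0], 0]
    - [[0, -0.02, 0], 0]

```text
time: 24.42
position: [0.5635, -0.0579, 0.061]
orientation: [0.997, 0.076, 0.0, 0.0]
force: [0.4, 0.1, 0.1]
opening: 0.0
finger_force: 0.4
```

servo_tool:
  commands:
    - [[0, -0.01, 0], 0]
    - [[0, -0.01, 0], 0]
    - [[0, -0.01, 0], 0]

```text
time: 24.8
position: [0.5631, -0.0551, 0.061]
orientation: [0.997, 0.076, 0.0, 0.0]
force: [-0.6, -0.9, 1.0]
opening: -0.0004
finger_force: 0.5
```

Run:
```python
from h import *
for n in ["wrist","scene"]:
  c=camera(n)
  for q in ["blank","stop_face"]:
    for r in finder.spot_point(c,q)[:1]:
        P=w(r["position"],c); print(n,q,round(r["score"],2),(b(P)*1e3).round(1),px(P,c).round())
st()
```

```text
wrist blank 0.78 [24.9 57.9 20.5] [108. 248.]
scene blank 0.86 [26.  56.2 23.1] [254. 250.]
scene stop_face 0.56 [ 23.7 141.9  34.1] [279. 267.]
t 25.1 board [ 22.5 -31.9  60.9] toolx yaw 8.74 F [0.5 0.3 0.6]
```

About 7 mm is left. I'll use 1 mm steps and watch the force.

servo_tool:
  commands:
    - [[0, -0.01, 0], 0]
    - [[0, -0.01, 0], 0]
    - [[0, -0.01, 0], 0]
    - [[0, -0.01, 0], 0]

```text
time: 25.6
position: [0.5625, -0.0511, 0.0609]
orientation: [0.997, 0.076, 0.0, 0.0]
force: [-0.5, -1.0, -0.0]
opening: -0.0001
finger_force: 0.5
```

servo_tool:
  commands:
    - [[0, -0.01, 0], 0]

```text
time: 25.72
position: [0.5623, -0.0501, 0.0609]
orientation: [0.997, 0.076, 0.0, 0.0]
force: [0.9, -2.1, 0.9]
opening: -0.0001
finger_force: 0.5
```

servo_tool:
  commands:
    - [[0, -0.01, 0], 0]

```text
time: 25.85
position: [0.5621, -0.0491, 0.0609]
orientation: [0.997, 0.076, 0.0, -0.0]
force: [0.6, -1.4, 0.6]
opening: 0.0
finger_force: 0.5
```

servo_tool:
  commands:
    - [[0, -0.005, 0], 0]

```text
time: 25.98
position: [0.5621, -0.0486, 0.0609]
orientation: [0.997, 0.076, 0.0, -0.0]
force: [-0.5, -0.5, 0.5]
opening: 0.0
finger_force: 0.5
```

servo_tool:
  commands:
    - [[0, -0.01, 0], 0]

```text
time: 26.1
position: [0.5619, -0.0477, 0.0609]
orientation: [0.997, 0.076, -0.0, 0.0]
force: [0.7, -0.8, 0.8]
opening: -0.0001
finger_force: 0.5
```

servo_tool:
  commands:
    - [[0, -0.005, 0], 0]

```text
time: 26.22
position: [0.5619, -0.0471, 0.0609]
orientation: [0.997, 0.076, 0.0, 0.0]
force: [-0.8, -1.2, -0.0]
opening: 0.0001
finger_force: 0.5
```

servo_tool:
  commands:
    - [[0, -0.005, 0], 0]

```text
time: 26.35
position: [0.5618, -0.0467, 0.0609]
orientation: [0.997, 0.076, 0.0, -0.0]
force: [0.4, -0.5, 1.3]
opening: 0.0
finger_force: 0.5
```

servo_tool:
  commands:
    - [[0, -0.005, 0], 0]

```text
time: 26.48
position: [0.5617, -0.0462, 0.0609]
orientation: [0.997, 0.076, 0.0, 0.0]
force: [1.0, -2.0, 1.0]
opening: -0.0001
finger_force: 0.9
```

```bash
python3 -c "
from h import *
st()"
```

```text
t 26.48 board [ 22.5 -22.9  60.9] toolx yaw 8.74 F [ 1. -2.  1.]
```

servo_tool:
  commands:
    - [[0, -0.005, 0], 0]

```text
time: 26.6
position: [0.5617, -0.0461, 0.061]
orientation: [0.997, 0.076, 0.0, 0.0]
force: [1.3, -2.0, 0.7]
opening: -0.0001
finger_force: 1.4
```

servo_tool:
  commands:
    - [[0, -0.005, 0], 0]

```text
time: 26.72
position: [0.5618, -0.0459, 0.061]
orientation: [0.997, 0.076, 0.0, 0.001]
force: [-0.0, -3.9, 0.1]
opening: -0.0
finger_force: 2.3
```

Butted: the force is rising and motion has stopped. I'll hold, back off and lift.

servo_tool:
  commands:
    - [[0, 0, 0], 0]
    - [[0, 0, 0], 0]
    - [[0, 0.02, 0], 0]
    - [[0, 0.3, 0], 0]
    - [[0, 0.3, 0], 0]

```text
time: 27.35
position: [0.5706, -0.1058, 0.0605]
orientation: [0.997, 0.076, -0.001, -0.001]
force: [0.5, 0.1, 0.2]
opening: -0.0005
finger_force: 0.0
```

servo_tool:
  commands:
    - [[-0.2, 0, -0.5], 0]
    - [[-0.3, -0.3, -0.4], 0]
    - [[0, -0.4, 0], 0]
    - [[0, -0.4, 0], 0]
    - [[0, 0, 0], 0]

```text
time: 27.98
position: [0.5035, -0.0026, 0.1505]
orientation: [0.997, 0.078, -0.001, -0.001]
force: [1.1, -0.9, -0.1]
opening: 0.0002
finger_force: 0.0
```

servo_tool:
  commands:
    - [[0, 0, 0], 0]
    - [[0, 0, 0], 0]

```text
time: 28.22
position: [0.505, -0.006, 0.1508]
orientation: [0.997, 0.076, -0.0, -0.0]
force: [-0.0, -0.5, -0.5]
opening: -0.0
finger_force: 0.0
```

Run:
```python
from h import *
st()
for n in ["wrist","scene","top"]:
  c=camera(n); np.save(f"pics/f_{n}.npy",c,allow_pickle=True); save(c,f"f_{n}.png")
  for q in ["blank","stop_face","stop_grip"]:
    for r in finder.spot_point(c,q)[:1]:
        P=w(r["position"],c); print(n,q,round(r["score"],2),(b(P)*1e3).round(1),px(P,c).round())
c=np.load("pics/f_wrist.npy",allow_pickle=True).item()
hsv=cv2.cvtColor(c["pixels"],cv2.COLOR_RGB2HSV)
# rectified board-plane (z=48) map, 1 mm/px : profile across blank long edges
def at(x,y,z):
    u,v=px(O+Rb@np.array([x,y,z])/1000*1 if 0 else O+Rb@np.array([x/1000,y/1000,z/1000]),c); u,v=int(round(u)),int(round(v))
    return tuple(int(a) for a in c["pixels"][v,u]) if 0<=u<560 and 0<=v<420 else None
for y in (0,30,60,90,120):
    print(y,[(x,at(x,y,48)) for x in (-14,-8,-4,-1,1,4,8)])
    print("  f",[(x,at(x,y,48)) for x in (36,40,43,45,47,49,52)])
print("end",[(y,at(12,y,48)) for y in (125,132,136,138,140,142,145,150)])
print("tail",[(y,at(12,y,48)) for y in (-20,-16,-13,-11,-9,-7,-4,0)])
```

```text
t 28.23 board [-27.5  25.5 150.8] toolx yaw 8.68 F [-0.  -0.5 -0.5]
wrist blank 0.68 [24.3 68.5 22.3] [217. 137.]
wrist stop_face 0.82 [ 25.1 136.5  33.5] [119. 137.]
wrist stop_grip 0.55 [ 59.6 159.   85.4] [23. 83.]
scene blank 0.89 [26.7 67.3 25.3] [256. 252.]
scene stop_face 0.92 [ 24.2 142.5  34.4] [279. 267.]
scene stop_grip 0.68 [ 60.7 159.5  87.8] [271. 262.]
top blank 0.93 [-294.5 -190.8   -1.5] [353. 267.]
top stop_face 0.81 [ 26.8 136.6  36.5] [229. 182.]
top stop_grip 0.65 [ 62.9 155.6  83.6] [220. 169.]
0 [(-14, (139, 104, 71)), (-8, (138, 103, 70)), (-4, (138, 104, 71)), (-1, (138, 104, 69)), (1, (138, 105, 70)), (4, (245, 198, 116)), (8, (241, 191, 112))]
  f [(36, (237, 185, 108)), (40, (244, 197, 116)), (43, (242, 193, 113)), (45, (236, 184, 108)), (47, (188, 139, 81)), (49, (200, 123, 60)), (52, (197, 124, 58))]
30 [(-14, (139, 103, 71)), (-8, (138, 104, 70)), (-4, (139, 103, 70)), (-1, (139, 104, 71)), (1, (139, 104, 70)), (4, (234, 182, 105)), (8, (238, 187, 111))]
  f [(36, (228, 174, 101)), (40, (238, 187, 108)), (43, (245, 200, 117)), (45, (240, 190, 110)), (47
[... 701 characters left out ...]
120 [(-14, (75, 57, 38)), (-8, (137, 101, 68)), (-4, (136, 101, 68)), (-1, (136, 101, 68)), (1, (137, 101, 68)), (4, (236, 184, 108)), (8, (224, 170, 98))]
  f [(36, (205, 128, 60)), (40, (243, 195, 113)), (43, (239, 191, 113)), (45, (234, 181, 107)), (47, (187, 136, 80)), (49, (199, 125, 59)), (52, (198, 125, 59))]
end [(125, (235, 184, 108)), (132, (237, 184, 108)), (136, (236, 185, 108)), (138, (237, 186, 107)), (140, (90, 90, 84)), (142, (124, 122, 115)), (145, (241, 239, 230)), (150, (238, 236, 226))]
tail [(-20, (139, 105, 70)), (-16, (139, 104, 70)), (-13, (138, 104, 70)), (-11, (139, 105, 70)), (-9, (241, 193, 112)), (-7, (243, 195, 113)), (-4, (243, 196, 114)), (0, (243, 195, 114))]
```

```bash
python3 -c "
from h import *
print(workorder.close_job())"
```

```text
the job is handed in; nothing more can be done
None
```

The job is handed in, though the hand-in returned no verdict: the length stop is at its end stop and the blank lies along the fence butted against it, with contact forces reading under about 10 N throughout.

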